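# Meter two brass blanks out of a tipping trough

### The arm

A 7-joint arm with a two-finger parallel gripper is mounted at the origin on the work surface; the furniture and walls round the work are solid. World frame = base frame: x ahead of the robot, y to its left, z up, the work surface at z = 0. Lengths are in m, angles in rad, forces in N, time in s.
With the tool pointing down it reaches from about 0.35 to 0.9 m from the base axis. Payload 8.1 kg.
Tool frame: the origin (TCP) lies between the finger pads; the fingertips stand 17 mm ahead of it and the grasp point (between the pads) lies 2 mm behind it; z points along the fingers, y is the line along which they close (so a half turn about z gives the same grasp; the last joint's range is limited). The gripper opens to 85 mm and grips with 20 to 120 N. Pads are 22 mm wide; open, the fingers measure 114 mm over their backs; the gripper's body (76 mm by 85 mm) begins 54 mm behind the grasp point. The pads swing forward as they close: fully open they stand 13 mm farther back than shut.
Start: joints at [-1.302, 0.434, 0.025, 1.573, -0.012, 1.134, -0.075], TCP at [0.227, 0.582, 0.248] pointing down, gripper open.
Joint ranges: [-2.62, 2.62], [-0.44, 2.09], [-1.27, 1.32], [0.08, 2.57], [-1.32, 4.46], [0.12, 2], [-2.74, 2.74]. Speed limits (rad/s): [2.22, 2.22, 3.01, 3.01, 3.14, 3.14, 3.14].

### API

Orientations are given as a 3x3 rotation matrix whose columns are the frame's x, y, z axes.
In Python, from plant import r gives the robot as it stands. The module is installed in compiled form; this text tells all that it offers.
- The arm moves only by the shell command python3 -m handwheel 'ROWS'. ROWS is JSON, a list of rows, each a list of 3 entries, a list of its own where there are three numbers: the turn, a rotation vector about the world's x, y, z in rad, then the shift along the world's x, y, z in m, then the closure, from -1 (fully open) to 1 (shut), so that 0 is half open. In form: [[[wx, wy, wz], [x, y, z], fingers], ...]. A call has exactly 10 rows; each row shifts and turns the commanded pose from where the row before left it; what a row does not reach is not made up. A row lasts 1/10 s, in which the tool goes at most 50 mm and 8.59 degrees, less where a joint would pass 70% of its speed; a pose out of reach is approached as far as the arm can. A call is refused whole if a number of a shift passes 0.05 or a number of a turn 0.15, either way. A call with a gripper value outside its range is refused whole. The fingers move at their own pace and stop on an object; the grip force is fixed at half the most. Time passes only in rows, so rows that do not move let the fingers close, or fill a call up. It gives the time, the measured TCP pose, the force, the opening and the grip force at its end, in the units of the state.
- r.get_state(): the state, without advancing time (a new reading comes with each control period).
- r.grab_frame(name): name is "side" or "top" or "wrist"; returns (picture, depth): 400x640x3 uint8, red, green, blue; 400x640 float32, m along the optical axis (not along the pixel's ray), 0 where there is no reading.
- r.camera_model(name): a dict with "mtx" (3x3 intrinsics, pixels), "R" (3x3) and "t" (3): a world point X has camera coordinates R X + t. Camera axes: x right, y down, z forward; pixel columns grow to the right and rows downward; lengths in m; the calibration is good to about 2 mm. A picture is of the moment at which its call begins: read the wrist's pose just before it. camera_model takes no time and is no camera call; for the wrist camera it gives the pose at the moment of the call.
- r.sign_off(): hands the job in; it is judged then, once.
Trained networks look in the newest picture that a camera, given by its name, has taken for a name from the list of things; names that differ only in an ending like _2 or _b are one class to them, and where a whole thing is asked for, a point or a joint stands for the part that bears it (a point fixed in the world has none). Each returns a list of dicts, best first, with "confidence" (0 to 1); they miss things now and then, are a little off and sometimes report something else, mostly with a low value. They report only what shows in the picture. A call takes as long as a camera call.
- r.recognise(camera, target): "at" ([x, y, z] in m, in world coordinates, good to about 4 mm: the middle of the surface that is visible of it).
- r.mark_of(camera, target): "at" ([x, y, z] in m, in world coordinates, good to about 4 mm: a listed point, or the origin of a listed thing).
The state is a dict: "t": time; "joint_pos": joint angles; "qvel": joint speeds; "joint_efforts": joint torques, N m; "tool_pos": TCP position; "eef_rot": TCP orientation; "wrist_force": force on the tool from outside, world axes, zero at the start; "wrist_torque": the same for the moment, N m; "opening": finger opening in m; "grasp_force": force on a finger pad.
Only numpy, scipy, OpenCV 4.12 (cv2) and the standard library are available. Lean on these libraries where they do the work, as an engineer would, in place of code of your own. Each camera call takes 0.05 s, during which the arm holds its last target. There are 200 camera calls.

### The job

Four brass blanks lie in a row in the tipping trough on the wooden stand: push its bar over slowly until just the front two have slid into the round wooden box, and hold it there a moment with both in the box while the rear two stay in the trough. The bolt at the tail may or may not be holding the trough, which you find out by trying the bar; draw the bolt back if it holds. Then let the trough down gently onto its rest and push the bolt fully home, leaving the box in its place and the other things on the bench alone.

Things in the scene. Friction and masses are not known exactly. Their poses are not given: they have to be found in the camera images.
- feeder: the fixed stand: a wooden board 330 x 150 x 14 mm with the trough, bolt and box on it. Origin on the bench, on the trough's centre line; +x is the way the trough pours, z up. The trough's hinge axis runs along y through x = +60, z = 100 mm, between two steel cheeks.
- trough (a joint): tilt of the aluminium trough (rad): 0 level on its rest, grows to 0.85 as its mouth goes down and its tail rises; it falls back by its own weight when not held. About 4 N at the bar tips it. Friction is unknown: the first blank slides at somewhere between 0.25 and 0.45 rad, each next one about 0.12 rad later; once moving, a blank takes up to a second to reach the box.
- push_bar (a point): middle of the steel push bar (10 mm thick, 68 mm long, along the stand's y) over the trough, on two arms fixed to it. When level it lies 30 mm behind (-x) and 110 mm above the hinge axis, 210 mm above the bench; it swings about that axis with the trough. Push it toward +x from behind to tip; move back to let the trough down.
- bolt (a joint): how far the steel bolt at the trough's tail is drawn (m): 0 fully home (trough locked), 0.022 fully back (surely free). It stands part-way at the start; its tongue is under a cover, so only trying the trough shows whether it still holds. It opens along the stand's +y, against about 1.5 N of friction, and stays where it is left.
- bolt_knob (a point): on the axis of the bolt's upright round knob, a steel pin 13 mm thick; its top is 10 mm above this point and it is free for 17 mm below it, where the steel cover plates end. It moves with the bolt along the stand's y. At home it lies at x = -84, y = +48, z = 123 mm in the stand's frame.
- catch_box: open round bent-wood box, 75 mm across, 50 mm high, wall about 4 mm, loose on the board under the trough's mouth; origin in the centre of its underside.
- blank_1: round-backed solid brass blank, 20 mm long (its x, along the trough), 30 mm wide, 14 mm high, about 60 g; origin in the centre of its underside. Front one, nearest the mouth.
- blank_2: round-backed solid brass blank, 20 mm long (its x, along the trough), 30 mm wide, 14 mm high, about 60 g; origin in the centre of its underside. Second from the mouth.
- blank_3: round-backed solid brass blank, 20 mm long (its x, along the trough), 30 mm wide, 14 mm high, about 60 g; origin in the centre of its underside. Third from the mouth.
- blank_4: round-backed solid brass blank, 20 mm long (its x, along the trough), 30 mm wide, 14 mm high, about 60 g; origin in the centre of its underside. Rear one, nearest the tail.
- tin: bystander: flat round tin, 73 mm across, 17 mm high; origin in the centre of its underside.
- pliers: bystander: small pliers with red handles, 161 mm long, lying on the bench.
- case: bystander: small black case 61 x 47 x 25 mm on the bench.
- mouth (a point): front edge of the trough's floor, in the middle of its width; on the stand at x = +86, z = 97 mm when level. The trough is 36 mm wide inside; its floor is humped, of four flats 36 mm long, one per blank, sloping toward the mouth by +6, -1, -8 and -15 degrees (front to rear) when level, so the blanks go one after another, front first, as the tilt grows.

How it is judged:
On the way, in this order (a step that is already met when the one before it is completed fails the run):
1. the front two blanks are in the box while the trough is still held tipped (horizontal distance between each of blank_1, blank_2 and catch_box below 0.036 m and z of each of blank_1, blank_2 in the frame of catch_box below 0.045 m and value of joint trough above 0.1 rad), for 0.4 s.
2. the trough is down on its rest (value of joint trough below 0.03 rad), for 0.2 s.
3. the bolt is home (value of joint bolt below 0.003 m), for 0.2 s.
At the end, for the whole second after the job is handed in: The front two blanks lie in the upright round box, the rear two lie in the trough, the trough is level on its rest (within 0.03 rad) and the bolt is home (within 3 mm), all at rest (horizontal distance between each of blank_1, blank_2 and catch_box below 0.036 m and z of each of blank_1, blank_2 in the frame of catch_box below 0.045 m and x of blank_3 in the frame of feeder between -0.07 and 0.06 m and z of each of blank_3, blank_4 in the frame of feeder above 0.08 m and x of blank_4 in the frame of feeder between -0.07 and 0.06 m and value of joint trough below 0.03 rad and value of joint bolt below 0.003 m and angle between catch_box's own z axis and vertical below 0.15 rad and linear speed of each of blank_1, blank_2, blank_3, blank_4 below 0.03 m/s); the robot touches nothing.
It fails at once if a rear blank left the trough (x of any of blank_3, blank_4 in the frame of feeder above 0.085 m).
It fails at once if the trough was jerked over or let drop (faster than 0.9 rad/s) (velocity of joint trough above 0.9 rad/s or velocity of joint trough below -0.9 rad/s).
It fails at once if a bystander was disturbed (distance of any of tin, pliers, case from where it was at the start of the episode above 0.03 m).
It fails at once if the box was pushed away (distance of catch_box from where it was at the start of the episode above 0.02 m).
It also fails if it takes over 72 s, if anything falls off the work surface, if the arm or the gripper's body presses on something with over 40 N, if the wrist force passes 120 N, or if a joint passes its speed limit or range.

## Working session

There is one attempt and no reset: what is moved stays moved. The work goes in short steps, Python scripts to look and compute and a shell command to move; the robot and the scene stay as the last step left them, time stands still between calls to the robot, and variables do not carry over. Pictures are saved under pics/ and viewed, at most 10 in all, crops included, and the job is handed in when it is done.

```bash
mkdir -p pics; cat > h.py <<'E'
from plant import r
import numpy as np, cv2
def snap(c,n):
    p,d=r.grab_frame(c); cv2.imwrite(f'pics/{n}.png',p[:,:,::-1]); return p,d
def marks(c,names):
    for n in names:
        o=r.mark_of(c,n)
        print(c,n,[(np.round(x['at'],4).tolist(),round(x['confidence'],2)) for x in o[:4]])
E
python3 - <<'E'
from h import *
s=r.get_state(); print(s['t'],s['tool_pos'],s['eef_rot'])
for c in ('top','side'):
    snap(c,c+'0'); marks(c,['feeder','push_bar','bolt_knob','catch_box','mouth','blank_1','tin','pliers','case'])
E
```

```text
0.0 [0.22691565 0.58185052 0.24753022] [[-9.31668318e-01  3.63309722e-01 -4.38157366e-04]
 [ 3.63309960e-01  9.31667110e-01 -1.50615605e-03]
 [-1.38984327e-04 -1.56242480e-03 -9.99998770e-01]]
top feeder [([0.5911, -0.1676, -0.0051], 0.66)]
top push_bar [([0.6214, -0.165, 0.2119], 0.76)]
top bolt_knob [([0.5085, -0.107, 0.1224], 0.55)]
top catch_box [([0.714, -0.1665, 0.0164], 0.8)]
top mouth [([0.6773, -0.174, 0.0974], 0.61)]
top blank_1 [([0.5888, -0.1712, 0.1013], 0.6), ([0.662, -0.1689, 0.097], 0.51), ([0.625, -0.1668, 0.1028], 0.46), ([0.5519, -0.166, 0.0893], 0.38)]
top tin [([0.4339, 0.1074, 0.0013], 0.63)]
top pliers [([0.4669, -0.3483, -0.0035], 0.75)]
top case [([0.38, 0.2152, 0.0021], 0.6)]
side feeder [([0.5943, -0.1654, -0.0003], 0.64), ([0.3839, 0.2167, -0.0008], 0.46)]
side push_bar [([0.6245, -0.1656, 0.2073], 0.71)]
side bolt_knob [([0.5107, -0.105, 0.1258], 0.65)]
side catch_box [([0.7133, -0.1706, 0.0157], 0.66), ([0.5053, -0.1035, 0.123], 0.58)]
side mouth [([0.6758, -0.1659, 0.0966], 0.6)]
side blank_1 []
side tin [([0.4336, 0.1067, 0.0072], 0.76)]
side pliers [([0.4682, -0.3479, -0.0045], 0.76)]
side case [([0.3813, 0.2172, -0.0005], 0.57)]
```

View pics/top0.png

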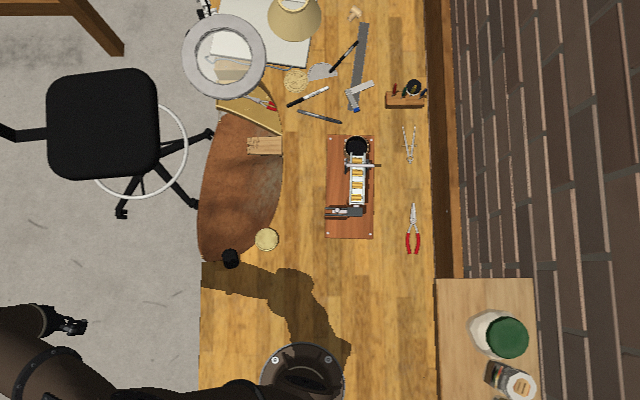

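View pics/side0.png

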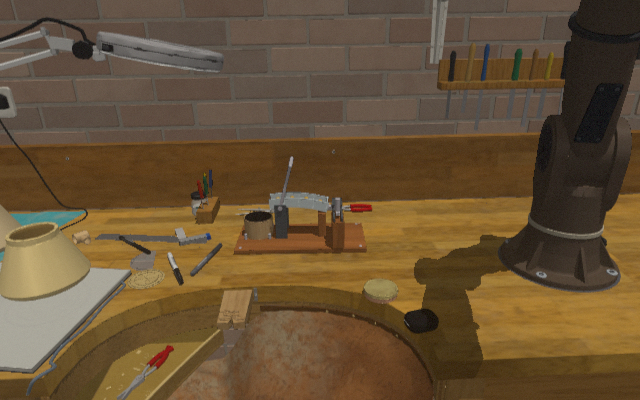

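The top view shows the board at px (327-372, 135-238), box at (357,147), bar at (358,165), and blanks at (357,160-200). The knob is near (355,212). The stand's yaw is about 0 and the origin about (0.593, -0.167). The knob sits roughly 12 mm drawn. In the side view the bar stands clear on its arms at (290,160). I'll move in behind the bar with the fingers shut.

```bash
python3 -m handwheel '[[[0,0,-0.12],[0.017,-0.037,0],1],[[0,0,-0.12],[0.017,-0.037,0],1],[[0,0,-0.12],[0.017,-0.037,0],1],[[0,0,-0.12],[0.017,-0.037,0],1],[[0,0,-0.12],[0.017,-0.037,0],1],[[0,0,-0.12],[0.017,-0.037,0],1],[[0,0,-0.12],[0.017,-0.037,0],1],[[0,0,-0.12],[0.017,-0.037,0],1],[[0,0,-0.12],[0.017,-0.037,0],1],[[0,0,-0.12],[0.017,-0.037,0],1]]'
python3 -m handwheel '[[[0,0,0],[0.017,-0.037,0],1],[[0,0,0],[0.017,-0.037,0],1],[[0,0,0],[0.017,-0.037,0],1],[[0,0,0],[0.017,-0.037,0],1],[[0,0,0],[0.017,-0.037,0],1],[[0,0,0],[0.017,-0.037,0],1],[[0,0,0],[0.017,-0.037,0],1],[[0,0,0],[0.017,-0.037,0],1],[[0,0,0],[0.017,-0.037,0],1],[[0,0,0],[0.007,-0.015,0],1]]'
python3 - <<'E'
from h import *
s=r.get_state(); print(s['t'],s['tool_pos'],s['eef_rot'].round(3) if hasattr(s['eef_rot'],'round') else s['eef_rot'],s['wrist_force'])
snap('wrist','w1'); marks('wrist',['push_bar','bolt_knob','mouth','blank_1'])
E
```

```text
t: 2.0
tool_pos: [0.3976, 0.2108, 0.2486]
eef_rot: [[0.006, 1.0, 0.001], [1.0, -0.006, 0.001], [0.001, 0.001, -1.0]]
wrist_force: [0.4, -0.1, -0.6]
opening: 0.0
grasp_force: 0.0
t: 3.0
tool_pos: [0.5578, -0.14, 0.2486]
eef_rot: [[0.005, 1.0, 0.001], [1.0, -0.005, -0.002], [-0.002, 0.001, -1.0]]
wrist_force: [0.2, 0.5, 0.6]
opening: 0.0
grasp_force: 0.0
3.0 [ 0.55782763 -0.14004912  0.24857143] [[ 0.005  1.     0.001]
 [ 1.    -0.005 -0.002]
 [-0.002  0.001 -1.   ]] [0.19525279 0.47256782 0.55386601]
wrist push_bar [([0.657, -0.1671, 0.0976], 0.6), ([0.6242, -0.1714, 0.2108], 0.56), ([0.5957, -0.1663, -0.0012], 0.18), ([0.6234, -0.1643, 0.1014], 0.18)]
wrist bolt_knob [([0.5071, -0.1057, 0.1244], 0.62)]
wrist mouth [([0.6762, -0.1682, 0.0987], 0.82)]
wrist blank_1 [([0.5905, -0.1624, 0.0959], 0.96), ([0.5573, -0.1635, 0.0911], 0.86), ([0.6556, -0.1665, 0.1003], 0.75), ([0.6214, -0.1685, 0.0977], 0.59)]
```

```bash
python3 -m handwheel '[[[0,0,0],[0.005,-0.014,-0.010],1],[[0,0,0],[0.005,-0.013,-0.010],1],[[0,0,0],[0.005,0,-0.010],1],[[0,0,0],[0.005,0,-0.010],1],[[0,0,0],[0.005,0,0],1],[[0,0,0],[0.003,0,0],1],[[0,0,0],[0.002,0,0],1],[[0,0,0],[0.002,0,0],1],[[0,0,0],[0.002,0,0],1],[[0,0,0],[0.002,0,0],1]]'
python3 - <<'E'
from h import *
snap('side','s2'); marks('side',['push_bar','mouth']); snap('wrist','w2')
E
```

```text
t: 4.25
tool_pos: [0.5933, -0.1627, 0.2086]
eef_rot: [[0.001, 1.0, 0.0], [1.0, -0.001, 0.0], [0.0, 0.0, -1.0]]
wrist_force: [0.6, -0.5, 0.4]
opening: 0.0
grasp_force: 0.0
side push_bar [([0.6232, -0.1647, 0.2113], 0.78), ([0.3819, 0.2171, -0.0021], 0.41)]
side mouth [([0.6763, -0.1647, 0.0969], 0.9)]
```

View pics/w2.png

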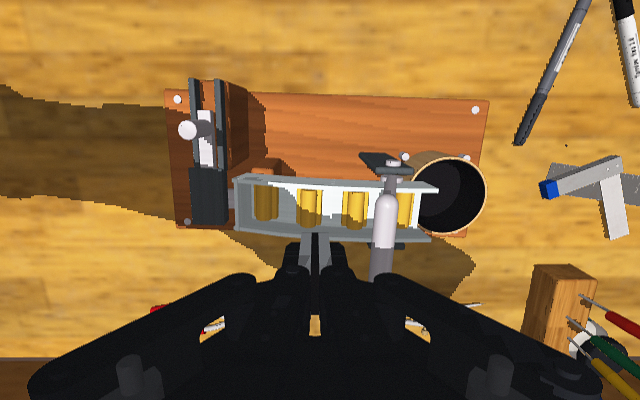

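The wrist view shows the shut fingers at (315,250), just behind the bar at (385,225). All four blanks are in their seats and the knob is at (187,130). Next I try the bar slowly.

```bash
python3 -m handwheel '[[[0,0,0],[0.002,0,0],1],[[0,0,0],[0.002,0,0],1],[[0,0,0],[0.002,0,0],1],[[0,0,0],[0.002,0,0],1],[[0,0,0],[0.001,0,0],1],[[0,0,0],[0.001,0,0],1],[[0,0,0],[0.001,0,0],1],[[0,0,0],[0.001,0,0],1],[[0,0,0],[0,0,0],1],[[0,0,0],[0,0,0],1]]'

```

```text
t: 5.45
tool_pos: [0.6047, -0.1628, 0.2083]
eef_rot: [[0.001, 1.0, -0.001], [1.0, -0.001, 0.0], [0.0, -0.001, -1.0]]
wrist_force: [-4.2, 0.2, 1.5]
opening: -0.0003
grasp_force: 1.7
```

```bash
python3 -m handwheel '[[[0,0,0],[0.001,0,0],1],[[0,0,0],[0.001,0,0],1],[[0,0,0],[0.001,0,0],1],[[0,0,0],[0.001,0,0],1],[[0,0,0],[0,0,0],1],[[0,0,0],[0,0,0],1],[[0,0,0],[0,0,0],1],[[0,0,0],[0,0,0],1],[[0,0,0],[0,0,0],1],[[0,0,0],[0,0,0],1]]'

```

```text
t: 6.45
tool_pos: [0.6091, -0.1627, 0.2083]
eef_rot: [[0.001, 1.0, 0.0], [1.0, -0.001, -0.0], [-0.0, 0.0, -1.0]]
wrist_force: [-3.2, -0.1, 2.1]
opening: -0.0002
grasp_force: 1.4
```

The bar gives at about 3 N, so the trough looks free. Continuing.

```bash
python3 -m handwheel '[[[0,0,0],[0.001,0,0],1],[[0,0,0],[0.002,0,0.001],1],[[0,0,0],[0.002,0,0],1],[[0,0,0],[0.002,0,0.001],1],[[0,0,0],[0.002,0,0],1],[[0,0,0],[0.002,0,0.001],1],[[0,0,0],[0.002,0,0],1],[[0,0,0],[0.002,0,0],1],[[0,0,0],[0.001,0,0],1],[[0,0,0],[0,0,0],1]]'
python3 - <<'E'
from h import *
snap('wrist','w3'); marks('wrist',['push_bar','mouth','blank_1','catch_box']);r.grab_frame('side');marks('side',['push_bar','mouth'])
E
```

```text
t: 7.45
tool_pos: [0.6255, -0.1627, 0.2115]
eef_rot: [[0.001, 1.0, 0.001], [1.0, -0.001, -0.0], [-0.0, 0.001, -1.0]]
wrist_force: [-2.5, -1.8, 2.3]
opening: -0.0
grasp_force: 1.2
wrist push_bar [([0.6446, -0.1669, 0.2143], 0.59)]
wrist mouth [([0.677, -0.1692, 0.0911], 0.7)]
wrist blank_1 [([0.5546, -0.1641, 0.1091], 0.9), ([0.5931, -0.1631, 0.1083], 0.73), ([0.6226, -0.1668, 0.1032], 0.71), ([0.6578, -0.1623, 0.0992], 0.46)]
wrist catch_box [([0.7171, -0.168, 0.0158], 0.94)]
side push_bar [([0.6459, -0.1688, 0.2185], 0.73)]
side mouth [([0.6762, -0.1657, 0.0899], 0.62)]
```

View pics/w3.png

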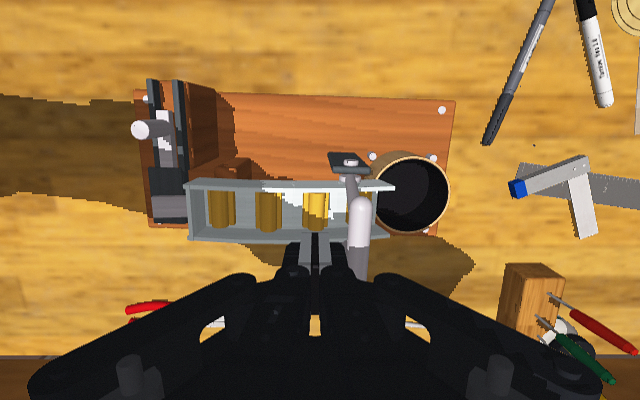

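The trough swings free, at about 0.2 rad with all four blanks in place. So the bolt need not be drawn. I'll go on in small steps.

```bash
cat > chk.py <<'E'
from h import *
r.grab_frame('wrist')
o=sorted([(np.round(x['at'],3).tolist(),round(x['confidence'],2)) for x in r.mark_of('wrist','blank_1')],key=lambda q:q[0][0])
s=r.get_state();th=np.arcsin((s['tool_pos'][0]-0.604)/.114-.263)+.266
print(o,'theta~',round(th,3),'t',s['t'])
E
python3 -m handwheel '[[[0,0,0],[0.001,0,0],1],[[0,0,0],[0.001,0,0],1],[[0,0,0],[0.001,0,0],1],[[0,0,0],[0.001,0,0],1],[[0,0,0],[0.001,0,0],1],[[0,0,0],[0.001,0,0],1],[[0,0,0],[0,0,0],1],[[0,0,0],[0,0,0],1],[[0,0,0],[0,0,0],1],[[0,0,0],[0,0,0],1]]'; python3 chk.py
```

```text
t: 8.85
tool_pos: [0.6311, -0.1627, 0.2113]
eef_rot: [[0.001, 1.0, 0.0], [1.0, -0.001, 0.0], [0.0, 0.0, -1.0]]
wrist_force: [-1.6, -0.2, 1.4]
opening: 0.0002
grasp_force: 1.1
[([0.554, -0.167, 0.115], 0.67), ([0.622, -0.169, 0.106], 0.61), ([0.658, -0.166, 0.098], 0.57)] theta~ 0.24 t 8.95
```

```bash
python3 -m handwheel '[[[0,0,0],[0.001,0,0],1],[[0,0,0],[0.001,0,0],1],[[0,0,0],[0.001,0,0],1],[[0,0,0],[0.001,0,0],1],[[0,0,0],[0.001,0,0],1],[[0,0,0],[0.001,0,0],1],[[0,0,0],[0,0,0],1],[[0,0,0],[0,0,0],1],[[0,0,0],[0,0,0],1],[[0,0,0],[0,0,0],1]]'; python3 chk.py
```

```text
t: 9.95
tool_pos: [0.6371, -0.1627, 0.2113]
eef_rot: [[0.001, 1.0, 0.0], [1.0, -0.001, -0.0], [-0.0, 0.0, -1.0]]
wrist_force: [-1.9, -0.5, 1.6]
opening: -0.0002
grasp_force: 1.0
[([0.558, -0.166, 0.116], 0.58), ([0.594, -0.164, 0.113], 0.79), ([0.625, -0.171, 0.106], 0.62), ([0.655, -0.166, 0.098], 0.73)] theta~ 0.293 t 10.05
```

```bash
python3 -m handwheel '[[[0,0,0],[0.001,0,0],1],[[0,0,0],[0.001,0,0],1],[[0,0,0],[0.001,0,0],1],[[0,0,0],[0.001,0,0],1],[[0,0,0],[0.001,0,0],1],[[0,0,0],[0.001,0,0],1],[[0,0,0],[0,0,0],1],[[0,0,0],[0,0,0],1],[[0,0,0],[0,0,0],1],[[0,0,0],[0,0,0],1]]'; python3 chk.py
```

```text
t: 11.05
tool_pos: [0.643, -0.1627, 0.2113]
eef_rot: [[0.001, 1.0, -0.0], [1.0, -0.001, 0.0], [0.0, -0.0, -1.0]]
wrist_force: [-2.7, -1.2, 0.1]
opening: -0.0
grasp_force: 1.0
[([0.56, -0.164, 0.125], 0.78), ([0.59, -0.165, 0.117], 0.67), ([0.628, -0.166, 0.108], 0.95), ([0.655, -0.169, 0.095], 0.58)] theta~ 0.346 t 11.15
```

```bash
python3 -m handwheel '[[[0,0,0],[0.001,0,0],1],[[0,0,0],[0.001,0,0],1],[[0,0,0],[0.001,0,0],1],[[0,0,0],[0.001,0,0],1],[[0,0,0],[0.001,0,0],1],[[0,0,0],[0.001,0,0],1],[[0,0,0],[0,0,0],1],[[0,0,0],[0,0,0],1],[[0,0,0],[0,0,0],1],[[0,0,0],[0,0,0],1]]'; python3 chk.py
```

```text
t: 12.15
tool_pos: [0.6491, -0.1624, 0.2113]
eef_rot: [[0.001, 1.0, -0.0], [1.0, -0.001, 0.0], [0.0, -0.0, -1.0]]
wrist_force: [-2.1, -0.9, -1.5]
opening: 0.0002
grasp_force: 1.0
[([0.558, -0.164, 0.13], 0.89), ([0.594, -0.167, 0.122], 0.92), ([0.628, -0.169, 0.11], 0.63), ([0.712, -0.168, 0.03], 0.62)] theta~ 0.399 t 12.25
```

Blank 1 dropped into the box somewhere between 0.35 and 0.40 rad. The second is due at about 0.47-0.52.

```bash
python3 -m handwheel '[[[0,0,0],[0.001,0,0],1],[[0,0,0],[0.001,0,0],1],[[0,0,0],[0.001,0,0],1],[[0,0,0],[0.001,0,0],1],[[0,0,0],[0.001,0,0],1],[[0,0,0],[0.001,0,0],1],[[0,0,0],[0.001,0,0],1],[[0,0,0],[0,0,0],1],[[0,0,0],[0,0,0],1],[[0,0,0],[0,0,0],1]]'; python3 chk.py
```

```text
t: 13.25
tool_pos: [0.6562, -0.1627, 0.2114]
eef_rot: [[0.001, 1.0, 0.0], [1.0, -0.001, -0.0], [-0.0, 0.0, -1.0]]
wrist_force: [-1.5, 0.9, -1.2]
opening: -0.0002
grasp_force: 1.0
[([0.468, -0.347, -0.003], 0.35), ([0.562, -0.165, 0.135], 0.62), ([0.592, -0.164, 0.125], 0.64), ([0.627, -0.165, 0.11], 0.84), ([0.708, -0.169, 0.03], 0.72)] theta~ 0.461 t 13.35
```

```bash
python3 -m handwheel '[[[0,0,0],[0.001,0,0],1],[[0,0,0],[0.001,0,0],1],[[0,0,0],[0.001,0,0],1],[[0,0,0],[0.001,0,0],1],[[0,0,0],[0,0,0],1],[[0,0,0],[0,0,0],1],[[0,0,0],[0,0,0],1],[[0,0,0],[0,0,0],1],[[0,0,0],[0,0,0],1],[[0,0,0],[0,0,0],1]]'; python3 chk.py
```

```text
t: 14.35
tool_pos: [0.6601, -0.1627, 0.2114]
eef_rot: [[0.001, 1.0, 0.0], [1.0, -0.001, -0.0], [-0.0, 0.0, -1.0]]
wrist_force: [-1.7, -0.5, -0.5]
opening: 0.0004
grasp_force: 1.0
[([0.565, -0.164, 0.138], 0.74), ([0.594, -0.164, 0.129], 0.9), ([0.644, -0.171, 0.102], 0.8), ([0.706, -0.169, 0.029], 0.56)] theta~ 0.497 t 14.45
```

Blank 2 is creeping (0.627→0.644), so I hold here.

```bash
python3 -m handwheel '[[[0,0,0],[0,0,0],1],[[0,0,0],[0,0,0],1],[[0,0,0],[0,0,0],1],[[0,0,0],[0,0,0],1],[[0,0,0],[0,0,0],1],[[0,0,0],[0,0,0],1],[[0,0,0],[0,0,0],1],[[0,0,0],[0,0,0],1],[[0,0,0],[0,0,0],1],[[0,0,0],[0,0,0],1]]'; python3 chk.py; python3 -c "
from h import *
snap('wrist','w4')"
```

```text
t: 15.45
tool_pos: [0.6601, -0.1627, 0.2113]
eef_rot: [[0.001, 1.0, 0.0], [1.0, -0.001, -0.0], [-0.0, 0.0, -1.0]]
wrist_force: [-1.9, 0.1, 0.1]
opening: 0.0001
grasp_force: 0.9
[([0.563, -0.166, 0.141], 0.76), ([0.595, -0.165, 0.125], 0.87), ([0.687, -0.169, 0.038], 0.9), ([0.71, -0.166, 0.03], 0.51)] theta~ 0.497 t 15.55
```

View pics/w4.png

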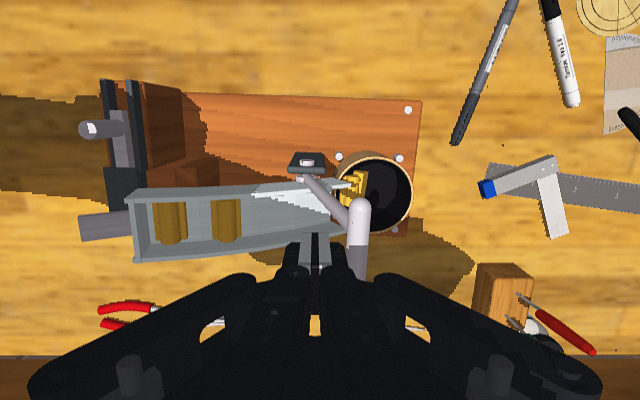

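Both front blanks are in the box at (355,190), and the rear two still sit in the trough at (170,222) and (226,220). Letting it down gently.

```bash
python3 -m handwheel '[[[0,0,0],[0,0,0],1],[[0,0,0],[0,0,0],1],[[0,0,0],[-0.001,0,0],1],[[0,0,0],[-0.002,0,0],1],[[0,0,0],[-0.002,0,0],1],[[0,0,0],[-0.002,0,0],1],[[0,0,0],[-0.002,0,0],1],[[0,0,0],[-0.002,0,0],1],[[0,0,0],[-0.002,0,0],1],[[0,0,0],[-0.002,0,0],1]]'; python3 -m handwheel '[[[0,0,0],[-0.002,0,0],1],[[0,0,0],[-0.002,0,0],1],[[0,0,0],[-0.002,0,0],1],[[0,0,0],[-0.002,0,0],1],[[0,0,0],[-0.002,0,0],1],[[0,0,0],[-0.002,0,0],1],[[0,0,0],[-0.002,0,0],1],[[0,0,0],[-0.002,0,0],1],[[0,0,0],[-0.002,0,0],1],[[0,0,0],[-0.002,0,0],1]]'; python3 chk.py
```

```text
t: 16.6
tool_pos: [0.6449, -0.1627, 0.2113]
eef_rot: [[0.001, 1.0, -0.0], [1.0, -0.001, 0.0], [0.0, -0.0, -1.0]]
wrist_force: [-2.0, 1.2, 0.7]
opening: -0.0001
grasp_force: 0.6
t: 17.6
tool_pos: [0.6248, -0.1629, 0.2112]
eef_rot: [[0.001, 1.0, -0.0], [1.0, -0.001, -0.0], [-0.0, -0.0, -1.0]]
wrist_force: [-1.5, 0.4, -1.1]
opening: -0.0002
grasp_force: 0.7
[([0.555, -0.165, 0.11], 0.93), ([0.594, -0.168, 0.106], 0.58), ([0.69, -0.169, 0.04], 0.77), ([0.707, -0.165, 0.033], 0.66)] theta~ 0.183 t 17.7
```

```bash
python3 -m handwheel '[[[0,0,0],[-0.002,0,0],1],[[0,0,0],[-0.002,0,0],1],[[0,0,0],[-0.002,0,0],1],[[0,0,0],[-0.002,0,0],1],[[0,0,0],[-0.002,0,0],1],[[0,0,0],[-0.002,0,0],1],[[0,0,0],[-0.001,0,0],1],[[0,0,0],[-0.001,0,0],1],[[0,0,0],[-0.001,0,0],1],[[0,0,0],[-0.001,0,0],1]]'; python3 -m handwheel '[[[0,0,0],[-0.001,0,0],1],[[0,0,0],[-0.001,0,0],1],[[0,0,0],[-0.001,0,0],1],[[0,0,0],[-0.001,0,0],1],[[0,0,0],[-0.001,0,0],1],[[0,0,0],[-0.002,0,0],1],[[0,0,0],[-0.004,0,0],1],[[0,0,0],[-0.010,0,0],1],[[0,0,0],[-0.010,0,0],1],[[0,0,0],[-0.010,0,0],1]]'; python3 - <<'E'
from h import *
r.grab_frame('wrist'); marks('wrist',['push_bar','mouth','bolt_knob','blank_1','feeder','catch_box'])
r.grab_frame('side'); marks('side',['push_bar','mouth','bolt_knob'])
E
```

```text
t: 18.7
tool_pos: [0.609, -0.1627, 0.2113]
eef_rot: [[0.001, 1.0, 0.0], [1.0, -0.001, -0.0], [-0.0, 0.0, -1.0]]
wrist_force: [-1.2, 1.0, -2.0]
opening: -0.0001
grasp_force: 0.8
t: 19.7
tool_pos: [0.567, -0.1628, 0.2114]
eef_rot: [[0.001, 1.0, 0.0], [1.0, -0.001, 0.0], [0.0, 0.0, -1.0]]
wrist_force: [0.4, 0.0, 0.6]
opening: 0.0002
grasp_force: 0.0
wrist push_bar [([0.6231, -0.1658, 0.2106], 0.84)]
wrist mouth [([0.6789, -0.1703, 0.0971], 0.76)]
wrist bolt_knob [([0.5078, -0.1061, 0.1247], 0.91)]
wrist blank_1 [([0.5908, -0.1624, 0.0966], 0.71), ([0.5567, -0.1655, 0.0912], 0.69), ([0.7049, -0.1674, 0.0281], 0.54), ([0.6909, -0.1706, 0.0357], 0.4)]
wrist feeder [([0.5905, -0.165, -0.0044], 0.76), ([0.5086, -0.103, 0.1252], 0.26)]
wrist catch_box [([0.7151, -0.1696, 0.015], 0.77)]
side push_bar [([0.6271, -0.1718, 0.2092], 0.83), ([0.3824, 0.2199, -0.0009], 0.23)]
side mouth [([0.6776, -0.167, 0.0949], 0.92), ([0.5086, -0.1041, 0.1229], 0.36)]
side bolt_knob [([0.511, -0.1038, 0.1267], 0.51)]
```

The trough is down. The knob is at about (0.509, -0.105) and home is about y -0.119. I'll come down on its +y side and push toward -y.

```bash
python3 -m handwheel '[[[0,0,0],[-0.015,0.026,0],1],[[0,0,0],[-0.015,0.026,0],1],[[0,0,0],[-0.014,0.026,0],1],[[0,0,0],[-0.014,0.025,0],1],[[0,0,0],[0,0,-0.020],1],[[0,0,0],[0,0,-0.020],1],[[0,0,0],[0,0,-0.020],1],[[0,0,0],[0,0,-0.015],1],[[0,0,0],[0,0,-0.008],1],[[0,0,0],[0,0,0],1]]'; python3 - <<'E'
from h import *
snap('wrist','w5'); marks('wrist',['bolt_knob'])
E
```

```text
t: 21.25
tool_pos: [0.5096, -0.0597, 0.1276]
eef_rot: [[0.001, 1.0, -0.002], [1.0, -0.001, -0.0], [-0.0, -0.002, -1.0]]
wrist_force: [-0.2, 0.2, -0.5]
opening: -0.0003
grasp_force: 0.0
wrist bolt_knob [([0.5091, -0.1039, 0.1234], 0.69)]
```

View pics/w5.png

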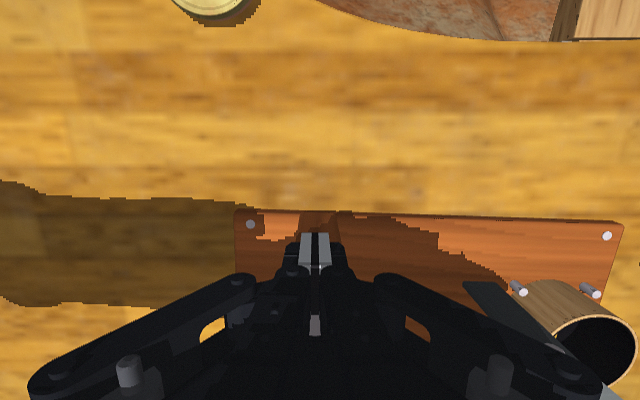

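The fingers at (315,260) stand in line over the bolt block, with the knob hidden behind them. Pushing toward -y.

```bash
python3 -m handwheel '[[[0,0,0],[0,-0.008,0],1],[[0,0,0],[0,-0.008,0],1],[[0,0,0],[0,-0.006,0],1],[[0,0,0],[0,-0.003,0],1],[[0,0,0],[0,-0.003,0],1],[[0,0,0],[0,-0.003,0],1],[[0,0,0],[0,-0.002,0],1],[[0,0,0],[0,-0.002,0],1],[[0,0,0],[0,-0.002,0],1],[[0,0,0],[0,0,0],1]]'; python3 -m handwheel '[[[0,0,0],[0,-0.001,0],1],[[0,0,0],[0,-0.001,0],1],[[0,0,0],[0,-0.001,0],1],[[0,0,0],[0,0,0],1],[[0,0,0],[0,0,0],1],[[0,0,0],[0,0,0],1],[[0,0,0],[0,0,0],1],[[0,0,0],[0,0,0],1],[[0,0,0],[0,0,0],1],[[0,0,0],[0,0,0],1]]'
```

```text
t: 22.35
tool_pos: [0.51, -0.097, 0.1283]
eef_rot: [[0.001, 1.0, -0.0], [1.0, -0.001, -0.0], [-0.0, -0.0, -1.0]]
wrist_force: [-0.8, 0.0, -0.4]
opening: -0.0
grasp_force: 0.1
t: 23.35
tool_pos: [0.51, -0.0983, 0.1282]
eef_rot: [[-0.0, 1.0, -0.001], [1.0, 0.0, 0.002], [0.002, -0.001, -1.0]]
wrist_force: [-1.5, 6.8, 2.4]
opening: 0.0001
grasp_force: 3.1
```

```bash
python3 -m handwheel '[[[0,0,0],[0,-0.001,0],1],[[0,0,0],[0,-0.001,0],1],[[0,0,0],[0,-0.001,0],1],[[0,0,0],[0,0,0],1],[[0,0,0],[0,0,0],1],[[0,0,0],[0,0,0],1],[[0,0,0],[0,0,0],1],[[0,0,0],[0,0,0],1],[[0,0,0],[0,0,0],1],[[0,0,0],[0,0,0],1]]'; python3 - <<'E'
from h import *
for c in('top','side','wrist'):
    r.grab_frame(c); marks(c,['bolt_knob'])
E
```

```text
t: 24.35
tool_pos: [0.51, -0.0986, 0.1282]
eef_rot: [[-0.002, 1.0, -0.001], [1.0, 0.002, 0.005], [0.005, -0.001, -1.0]]
wrist_force: [-2.7, 15.5, 5.7]
opening: -0.0002
grasp_force: 7.7
top bolt_knob [([0.5909, -0.1667, -0.0057], 0.55), ([0.6946, -0.1674, 0.043], 0.35)]
side bolt_knob [([0.6741, -0.1683, 0.0977], 0.56), ([0.5106, -0.1104, 0.1262], 0.49)]
wrist bolt_knob []
```

There's a hard stop. I'll back off and check whether it is home.

```bash
python3 -m handwheel '[[[0,0,0],[0,0.008,0],1],[[0,0,0],[0,0.012,0],1],[[0,0,0],[0,0.015,0],1],[[0,0,0],[0,0,0.025],1],[[0,0,0],[0,0,0.025],1],[[0,0,0],[0,0,0.025],1],[[0,0,0],[0,0.03,0.01],1],[[0,0,0],[0,0.03,0],1],[[0,0,0],[0,0.03,0],1],[[0,0,0],[0,0,0],1]]'; python3 - <<'E'
from h import *
for i in range(2):
  for c in('top','side'):
    snap(c,c+'9'); marks(c,['bolt_knob','push_bar','feeder'] if i==0 else ['bolt_knob'])
p=cv2.imread('pics/top9.png')[125:245,310:390]; q=cv2.imread('pics/side9.png')[150:260,220:390]
cv2.imwrite('pics/c9.png',np.hstack([cv2.resize(p,(400,600),interpolation=2)[:440],cv2.resize(q,(400,440),interpolation=2)]))
E
```

```text
t: 25.65
tool_pos: [0.5102, 0.0272, 0.2131]
eef_rot: [[-0.005, 1.0, 0.0], [1.0, 0.005, 0.001], [0.001, 0.0, -1.0]]
wrist_force: [0.2, 0.1, 0.7]
opening: 0.0003
grasp_force: 0.0
top bolt_knob [([0.511, -0.1175, 0.1235], 0.54)]
top push_bar [([0.622, -0.1664, 0.2096], 0.67)]
top feeder [([0.5947, -0.1654, -0.0084], 0.92), ([0.6945, -0.1697, 0.0403], 0.54)]
side bolt_knob [([0.505, -0.1135, 0.1244], 0.39)]
side push_bar [([0.6238, -0.1677, 0.2136], 0.57)]
side feeder [([0.5958, -0.1656, 0.0], 0.79), ([0.435, 0.1078, 0.0046], 0.49)]
top bolt_knob [([0.5067, -0.1169, 0.1221], 0.45)]
side bolt_knob [([0.5081, -0.1142, 0.1248], 0.61)]
```

View pics/c9.png

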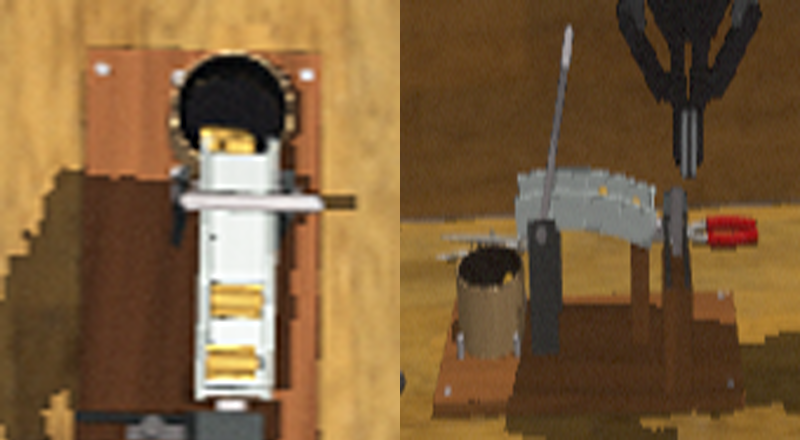

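The crop shows the trough level, with both front blanks in the box and the rear two in the trough. The knob reads about y -0.116, within noise of home. I'll measure it against the trough from nearer.

```bash
python3 -m handwheel '[[[0,0,0],[0,0,0.03],1],[[0,0,0],[0.004,-0.02,0.02],1],[[0,0,0],[0.004,-0.03,0],1],[[0,0,0],[0.004,-0.03,0],1],[[0,0,0],[0.004,-0.03,0],1],[[0,0,0],[0.004,-0.03,0],1],[[0,0,0],[0.004,-0.03,0],1],[[0,0,0],[0.004,-0.02,0],1],[[0,0,0],[0,0,0],1],[[0,0,0],[0,0,0],1]]'; python3 - <<'E'
from h import *
cm=r.camera_model('wrist'); p,d=snap('wrist','w10')
for i in range(2): marks('wrist',['bolt_knob','push_bar','mouth','blank_1'])if i==0 else None
K=np.array(cm['mtx']);R=np.array(cm['R']);t=np.array(cm['t'])
v,u=np.mgrid[:400,:640]; c=np.stack([(u-K[0,2])/K[0,0]*d,(v-K[1,2])/K[1,1]*d,d],-1)
W=(c-t)@R; np.save('W.npy',W); ok=d>0
x,y,z=W[...,0],W[...,1],W[...,2]
k=ok&(abs(z-.133)<.004)&(abs(x-.509)<.015)&(y>-.14)&(y<-.09)
print('knob top',k.sum(),[np.round([a[k].min(),a[k].max(),np.median(a[k])],4) for a in(x,y,z)])
for xc in np.arange(.535,.665,.015):
    m=ok&(abs(x-xc)<.003)&(z>.085)&(z<.15)&(abs(y+.166)<.03)
    print(round(xc,3),m.sum(),np.round([y[m].min(),y[m].max(),(y[m].min()+y[m].max())/2],4) if m.any() else '')
E
```

```text
t: 27.25
tool_pos: [0.5379, -0.1677, 0.2631]
eef_rot: [[0.002, 1.0, -0.0], [1.0, -0.002, 0.0], [0.0, -0.0, -1.0]]
wrist_force: [0.4, 0.0, 0.4]
opening: -0.0002
grasp_force: 0.0
wrist bolt_knob [([0.5074, -0.1138, 0.123], 0.87)]
wrist push_bar [([0.6232, -0.1668, 0.2112], 0.63), ([0.5103, -0.1142, 0.1247], 0.4)]
wrist mouth [([0.6815, -0.1717, 0.098], 0.66)]
wrist blank_1 [([0.5886, -0.163, 0.0934], 0.94), ([0.5554, -0.1632, 0.093], 0.71), ([0.7093, -0.1685, 0.0278], 0.51)]
knob top 193 [array([0.505 , 0.5174, 0.511 ]), array([-0.1224, -0.1102, -0.1165]), array([0.1293, 0.1341, 0.1321])]
0.535 306 [-0.1863 -0.144  -0.1652]
0.55 290 [-0.1867 -0.1444 -0.1655]
0.565 297 [-0.1873 -0.1451 -0.1662]
0.58 360 [-0.1877 -0.1456 -0.1666]
0.595 277 [-0.1885 -0.1461 -0.1673]
0.61 316 [-0.1889 -0.1467 -0.1678]
0.625 309 [-0.189  -0.1472 -0.1681]
0.64 465 [-0.1934 -0.1362 -0.1648]
0.655 285 [-0.1902 -0.1363 -0.1632]
```

View pics/w10.png

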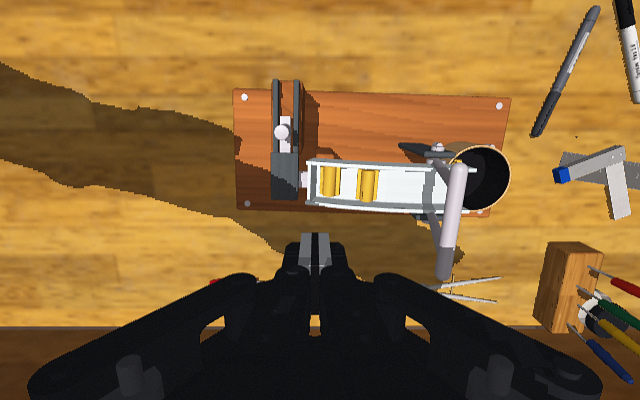

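The centre line extrapolated to the knob is y = -0.1644. The knob is at -0.1165, an offset of 48 mm, so the bolt is fully home. The picture shows the knob at (282,131), the rear blanks at (328,182) and (368,184), and nothing touching the gripper.

```bash
python3 -c "
from plant import r
print(r.sign_off())"
```

```text
the job is handed in; nothing more can be done
None
```

The job is handed in: the front two blanks are in the box, the rear two are still in the trough, the trough is down on its rest and the bolt is fully home; it was not holding, so I never drew it back.

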